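# Line capacitors up by size on the forming rack

## Task

Set the four aluminium capacitors up on the forming rack for reconditioning: stand one upright in the middle of each black rubber pad, in order of size, with the largest next to the black terminal block and the smallest farthest from it. Do not tip any of them over, let go of them all, and leave the tin, the battery and the stubby screwdriver where they are.

Things in the scene. Friction and masses are not known exactly. Their poses are not given: they have to be found in the camera images.
- cap_l_mid (a point): The largest of four loose upright round bare-aluminium capacitors, 46 mm diameter, 58 mm high, with a black top disc and two small brass screw terminals that stand 3 mm above it. The point is at the can's centre, 29 mm above its flat underside; its z axis is the can's axis (up). Weighs about 200 g, more or less by a third.
- cap_m_mid (a point): The second largest of four loose upright round bare-aluminium capacitors, 38 mm diameter, 47 mm high, with a black top disc and two small brass screw terminals that stand 3 mm above it. The point is at the can's centre, 23.5 mm above its flat underside; its z axis is the can's axis (up). Weighs about 120 g, more or less by a third.
- cap_s_mid (a point): The second smallest of four loose upright round bare-aluminium capacitors, 30 mm diameter, 37 mm high, with a black top disc and two small brass screw terminals that stand 3 mm above it. The point is at the can's centre, 18.5 mm above its flat underside; its z axis is the can's axis (up). Weighs about 70 g, more or less by a third.
- cap_xs_mid (a point): The smallest of four loose upright round bare-aluminium capacitors, 22 mm diameter, 28 mm high, with a black top disc and two small brass screw terminals that stand 3 mm above it. The point is at the can's centre, 14 mm above its flat underside; its z axis is the can's axis (up). Weighs about 40 g, more or less by a third.
- pad_0_top (a point): One of four equal black round rubber pads, 54 mm diameter, 3 mm thick, fixed in a row 64 mm apart on the plywood rack (board 74 x 370 mm, 15 mm high, long side across the robot's front, turned a little). The pad numbers say nothing of their order in the row: go by position. The point is the centre of the pad's top face, 18 mm above the bench.
- pad_1_top (a point): One of four equal black round rubber pads, 54 mm diameter, 3 mm thick, fixed in a row 64 mm apart on the plywood rack (board 74 x 370 mm, 15 mm high, long side across the robot's front, turned a little). The pad numbers say nothing of their order in the row: go by position. The point is the centre of the pad's top face, 18 mm above the bench.
- pad_2_top (a point): One of four equal black round rubber pads, 54 mm diameter, 3 mm thick, fixed in a row 64 mm apart on the plywood rack (board 74 x 370 mm, 15 mm high, long side across the robot's front, turned a little). The pad numbers say nothing of their order in the row: go by position. The point is the centre of the pad's top face, 18 mm above the bench.
- pad_3_top (a point): One of four equal black round rubber pads, 54 mm diameter, 3 mm thick, fixed in a row 64 mm apart on the plywood rack (board 74 x 370 mm, 15 mm high, long side across the robot's front, turned a little). The pad numbers say nothing of their order in the row: go by position. The point is the centre of the pad's top face, 18 mm above the bench.
- block_base (a point): Black terminal block with two binding posts, fixed at one end of the rack (either end) in line with the pads; 60 mm across the rack, 34 mm along it, 42 mm high. The point is the centre of its underside on the board, 15 mm above the bench; its y axis runs along the row (either way), its x axis across it. It is 62 mm from the centre of the nearest pad. The other end of the rack has a plain low wooden cleat, 10 mm high.
- fuse_tin_mid (a point): Bystander: round tin with a green lid, 45 mm diameter, 23 mm high, near the right end of the rack; the point is at its centre.
- battery_mid (a point): Bystander: small block battery standing upright, 18 x 27 x 48 mm, left of the rack; the point is at its centre. Behind it to the right a lamp shade hangs over the bench, its lowest edge 0.23 m up.
- stubby_mid (a point): Bystander: stubby screwdriver with red handle, lying, 74 x 20 x 20 mm; the point is near its middle, 10 mm up.

How it is judged:
By the outcome, as a careful person would: the job done as asked, in the order asked, and still so for the second after the job is handed in, with the robot touching nothing.
It also fails if it takes over 109 s, if anything falls off the work surface, if the arm or the gripper's body presses on something with over 40 N, if the wrist force passes 120 N, or if a joint passes its speed limit or range.

## Robot

A 6-joint arm with a two-finger parallel gripper is mounted at the origin on a cart in front of the work surface, level with it; the furniture and walls round the work are solid. World frame = base frame: x ahead of the robot, y to its left, z up, the work surface at z = 0. Lengths are in mm, angles in rad, forces in N, time in s.
With the tool pointing down it reaches from about 300 to 775 mm from the base axis. Payload 14.6 kg.
Tool frame: the origin (TCP) lies midway between the tips of the shut fingers; the grasp point (between the pads) lies 19 mm behind it; z points along the fingers, y is the line along which they close (so a half turn about z gives the same grasp; the last joint's range is limited). The gripper opens to 94 mm and grips with 3 to 60 N. Pads are 16 mm wide; open, the fingers measure 119 mm over their backs; the gripper's body (75 mm by 177 mm) begins 78 mm behind the grasp point.
Start: joints at [1.145, 0.3, 1.521, -0, 1.321, -0.067], TCP at [193.13, 514.966, 205.446] pointing down, gripper open.
Joint ranges: [-3.03, 3.03], [-0.79, 2.21], [0.23, 2.52], [-1.04, 4.18], [0, 3.07], [-2.55, 2.55]. Speed limits (rad/s): [2.22, 2.22, 2.57, 3.14, 3.14, 3.14].

## Interface

Orientations are given as [roll, pitch, yaw] about the fixed x, y, z axes, in that order (R = Rz(yaw) Ry(pitch) Rx(roll)).
In Python, from cell import manip, camera gives the robot as it stands.
- The arm moves only by the tool move_arm, never from a script. Its arguments are lists of equal length, an entry for each row: "dp": the shift along the world's x, y, z in mm, a list of three; "rotation": the turn, a rotation vector about the world's x, y, z in rad, a list of three; "hand": the opening, from 0 (shut) to 1 (fully open). A call has 1 to 10 rows; each row shifts and turns the commanded pose from where the row before left it; what a row does not reach is not made up. A row lasts 1/8 s, in which the tool goes at most 62.5 mm and 10.7 degrees, less where a joint would pass 70% of its speed; a pose out of reach is approached as far as the arm can. A call with a gripper value outside its range is refused whole. The fingers move at their own pace and stop on an object; "newtons" is the grip in N (left out, the last holds). Time passes only in rows, so rows that do not move let the fingers close. It gives the time, the measured TCP pose, the force, the opening and the grip force at its end, in the units of the state.
- manip.read_state(): the state, without advancing time (a new reading comes with each control period).
- camera(name): name is "scene" or "side" or "wrist"; returns a dict with "image" (400x640x3 uint8, red, green, blue), "fx", "fy", "cx", "cy" (pixels), "R" (3x3) and "t" (3): a world point X has camera coordinates R X + t; the wrist camera has in their place "mount" (4x4, takes a point from camera to tool coordinates, whose origin is the TCP and whose axes are the flange's). Camera axes: x right, y down, z forward; pixel columns grow to the right and rows downward; lengths in mm; the calibration is good to about 2 mm. A picture is of the moment at which its call begins: read the wrist's pose just before it. There is no depth.
- manip.sign_off(): hands the job in; it is judged then, once.
The state is a dict: "clock": time; "joints": joint angles; "qd": joint speeds; "effort": joint torques, N m; "eef_pos": TCP position; "eef_rot": TCP orientation; "wrist_force": force on the tool from outside, world axes, zero at the start; "moment": the same for the moment, N m; "finger_gap": finger opening in mm; "finger_force": force on a finger pad.
Only numpy, scipy, OpenCV 4.12 (cv2) and the standard library are available. Lean on these libraries where they do the work, as an engineer would, in place of code of your own. Each camera call takes 0.05 s, during which the arm holds its last target. There are 200 camera calls.

## Working session

There is one attempt and no reset: what is moved stays moved. The work goes in short steps, Python scripts to look and compute and a tool call to move; the robot and the scene stay as the last step left them, time stands still between calls to the robot, and variables do not carry over. Pictures are saved under pics/ and viewed, at most 14 in all, crops included, and the job is handed in when it is done.

Besides the shell and the picture viewer there is one more tool, called after "Call:" as a command line: name --argument value ..., lists and objects as JSON in quotes. move_arm: Moves the arm, as the interface text tells. Its arguments: {"type":"object","properties":{"dp":{"type":"array","items":{"type":"array","items":{"type":"number"}}},"rotation":{"type":"array","items":{"type":"array","items":{"type":"number"}}},"hand":{"type":"array","items":{"type":"number"}},"newtons":{"type":"number"}},"required":["dp","rotation","hand"]}

```bash
mkdir -p pics; ls
python3 - <<'E'
from cell import manip,camera
import cv2,numpy as np
s=manip.read_state();print(s)
for n in("scene","side"):
    c=camera(n);cv2.imwrite(f"pics/{n}0.png",c["image"][:,:,::-1]);print(n,{k:np.round(v,3).tolist() for k,v in c.items() if k!="image"})
E
```

```text
pics
{'clock': 0.0, 'joints': array([ 1.14538305e+00,  3.00455147e-01,  1.52162204e+00, -6.12663470e-07,
        1.32070809e+00, -6.65962255e-02]), 'qd': array([-0.00126494, -0.00029086,  0.0015291 ,  0.00102591, -0.00122979,
        0.00138123]), 'effort': array([-1.62751392e-03, -5.31807268e+01, -3.52738488e+01,  7.07937218e-02,
        2.43371405e-02, -1.50975757e-04]), 'eef_pos': array([193.02595439, 514.71399169, 204.87776164]), 'eef_rot': array([-3.14040264e+00, -7.87733393e-05,  2.78277571e+00]), 'wrist_force': array([-0.60541491, -0.20781367, -0.20691124]), 'moment': array([-0.00676624, -0.01276588,  0.01723271]), 'finger_force': 0.0, 'finger_gap': 94.0264521221818}
scene {'fx': 392.782, 'fy': 392.782, 'cx': 315.875, 'cy': 205.336, 'R': [[0.888, -0.459, -0.0], [-0.24, -0.464, -0.852], [0.391, 0.757, -0.523]], 't': [-524.996, 171.906, 852.028]}
side {'fx': 514.673, 'fy': 514.673, 'cx': 323.747, 'cy': 213.984, 'R': [[0.996, -0.089, -0.002], [-0.055, -0.595, -0.802], [0.07, 0.799, -0.597]], 't': [-542.739, 47.828, 1351.342]}
```

View pics/scene0.png

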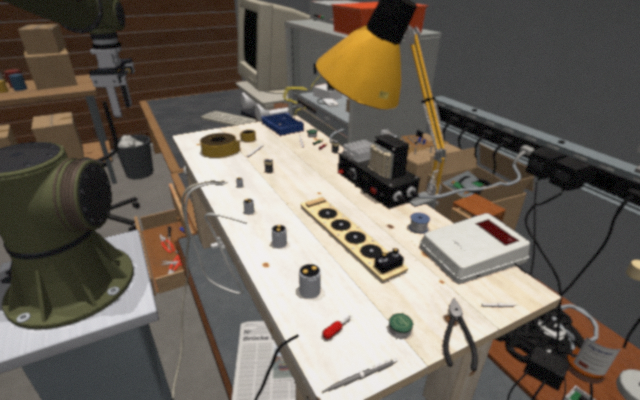

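View pics/side0.png

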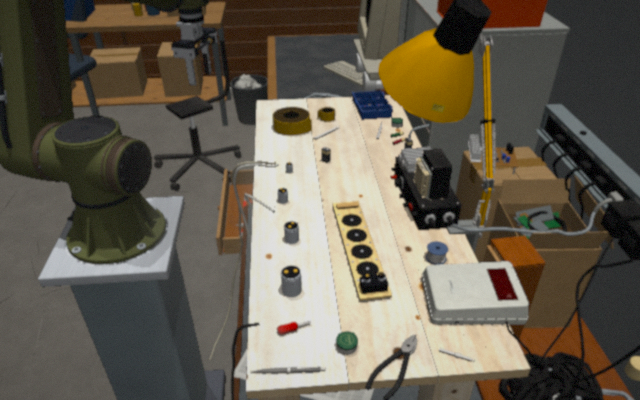

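Scene: caps L (310,280), M (279,236), S (249,206), XS (240,182); pads (327,213) to (372,251), with the block at (388,260), the right (-y) end. Battery (268,165), tin (401,324), stubby (336,327). Zooming in to check the segmentation.

```bash
cat > h.py <<'E'
import numpy as np,cv2
from cell import manip,camera
def ray(c,uv):
    d=np.array([(uv[0]-c["cx"])/c["fx"],(uv[1]-c["cy"])/c["fy"],1.])
    R,t=np.array(c["R"]),np.array(c["t"]);return -R.T@t,R.T@d/np.linalg.norm(d)
def plane(c,uv,z):
    o,d=ray(c,uv);return o+d*(z-o[2])/d[2]
def tri(rs):
    A=sum(np.eye(3)-np.outer(d,d) for o,d in rs);b=sum((np.eye(3)-np.outer(d,d))@o for o,d in rs)
    x=np.linalg.solve(A,b);return x,[np.linalg.norm(np.cross(x-o,d)) for o,d in rs]
def blobs(m,lo,hi):
    n,l,s,ce=cv2.connectedComponentsWithStats(m.astype(np.uint8))
    return [(np.round(ce[i],1).tolist(),int(s[i,4]),s[i,:4].tolist()) for i in range(1,n) if lo<s[i,4]<hi]
def wristcam(T=None):
    s=manip.read_state();c=camera("wrist")
    from scipy.spatial.transform import Rotation as Ro
    G=np.eye(4);G[:3,:3]=Ro.from_euler("xyz",s["eef_rot"]).as_matrix();G[:3,3]=s["eef_pos"]
    C=np.linalg.inv(G@np.array(c["mount"]));c["R"]=C[:3,:3];c["t"]=C[:3,3];return c
E
python3 - <<'E'
from h import *
cs=[camera("scene"),camera("side")]
cr=[(225,165,200,170),(265,155,140,160)]
out=[]
for c,(x,y,w,h) in zip(cs,cr):
    im=c["image"][y:y+h,x:x+w,::-1]
    out.append(cv2.resize(im,(int(w*560/h) if 0 else 400,int(h*400/w)),interpolation=cv2.INTER_CUBIC))
    g=c["image"].astype(int);dark=(g.max(2)<75)
    print([b for b in blobs(dark,12,900) if x<b[0][0]<x+w and y<b[0][1]<y+h])
H=max(o.shape[0] for o in out)
cv2.imwrite("pics/z1.png",np.hstack([np.pad(o,((0,H-o.shape[0]),(0,0),(0,0))) for o in out]))
E
```

```text
[([268.6, 167.9], 41, [266, 165, 6, 7]), ([327.2, 213.1], 104, [319, 209, 17, 9]), ([340.4, 224.4], 120, [332, 220, 18, 10]), ([274.6, 228.7], 14, [273, 227, 4, 5]), ([354.8, 237.1], 148, [346, 232, 19, 11]), ([382.6, 258.3], 547, [361, 245, 42, 28]), ([309.5, 270.8], 107, [301, 265, 18, 12]), ([396.8, 330.2], 43, [390, 326, 19, 7])]
[([325.5, 157.1], 59, [322, 153, 8, 9]), ([351.3, 219.9], 147, [343, 215, 18, 11]), ([291.0, 225.3], 40, [285, 223, 12, 6]), ([356.2, 235.1], 160, [347, 230, 19, 11]), ([361.3, 251.2], 188, [352, 245, 20, 13]), ([371.0, 278.4], 609, [357, 262, 30, 31]), ([290.3, 272.5], 105, [282, 267, 17, 11])]
```

View pics/z1.png

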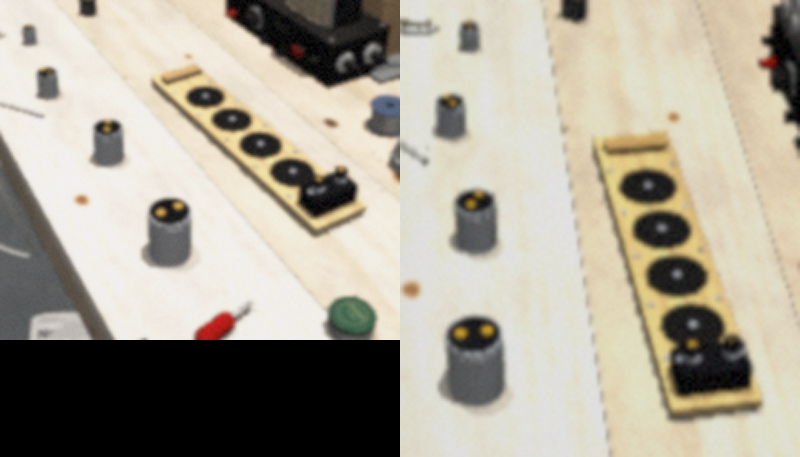

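Both views show all caps upright; pads have a light centre mark; the fourth pad is partly hidden by the block. Triangulating.

Run:
```python
from h import *
cs=[camera("scene"),camera("side")]
P=[([327.2,213.1],[351.3,219.9]),([340.4,224.4],[356.2,235.1]),([354.8,237.1],[361.3,251.2])]
for p in P:
    x,e=tri([ray(c,u) for c,u in zip(cs,p)]);print("pad",x.round(1),np.round(e,1),[plane(c,u,18)[:2].round(1) for c,u in zip(cs,p)])
seed={"L":((310,280),(291,280)),"M":((279,236),(291.5,232)),"S":((249,206),(282.5,195)),"XS":((240,182),(289.5,168)),"bat":((268,166),(325.5,156)),"tin":((401,324),(346.5,342)),"stub":((332,331),(288,328))}
for k,s in seed.items():
    q=[]
    for c,u in zip(cs,s):
        g=c["image"].astype(int);m=(g.max(2)<150)
        if k in("tin","stub"): m=(g.max(2)-g.min(2)>60)&((g[...,1]>g[...,0]) if k=="tin" else (g[...,0]>g[...,1]+70))
        b=min(blobs(m,10,2500),key=lambda b:np.hypot(b[0][0]-u[0],b[0][1]-u[1]));q.append(b)
    x,e=tri([ray(c,b[0]) for c,b in zip(cs,q)]);print(k,x.round(1),np.round(e,1),[(b[0],b[1],b[2][2:]) for b in q])
```

```text
pad [617.1 -17.5  11.7] [0.6 0.6] [array([612.6, -25. ]), array([615.8, -26.6])]
pad [621.2 -81.9  11.7] [1. 1.] [array([616.9, -88.3]), array([619.8, -91.1])]
pad [ 625.  -146.1   11.6] [0.5 0.5] [array([ 620.3, -152.6]), array([ 623.5, -154.3])]
L [ 446.9 -247.    20.9] [0.5 0.5] [([308.9, 281.6], 640, [23, 34]), ([290.5, 281.6], 568, [23, 31])]
M [454.5 -62.8  16.2] [0.7 0.7] [([278.5, 236.6], 305, [16, 23]), ([290.9, 232.7], 301, [16, 22])]
S [436.3 112.3  12.6] [1.1 1.1] [([248.3, 206.5], 136, [10, 15]), ([282.3, 195.8], 146, [11, 16])]
XS [460.  267.5   9.6] [1. 1.] [([239.3, 182.4], 48, [6, 9]), ([288.8, 167.7], 64, [7, 10])]
bat [578.9 321.5  16.9] [0.8 0.8] [([268.4, 166.0], 100, [8, 14]), ([325.5, 155.0], 131, [10, 15])]Traceback (most recent call last):
  File "<stdin>", line 12, in <module>
ValueError: min() iterable argument is empty
```

Run:
```python
from h import *
cs=[camera("scene"),camera("side")]
for a,b in [((318,70),(382,82)),((400,106),(470,118)),((370,102),(430,115))]: print("shade",tri([ray(c,u) for c,u in zip(cs,(a,b))]),[plane(c,u,230).round() for c,u in zip(cs,(a,b))])
for a,b in [((337,170),(397,180)),((390,205),(412,226))]: print("instr",tri([ray(c,u) for c,u in zip(cs,(a,b))]),[plane(c,u,0).round() for c,u in zip(cs,(a,b))])
for c in cs:
    g=c["image"].astype(int);print(blobs((g[...,1]>g[...,0]+25)&(g[...,1]>g[...,2]+10),40,900),blobs(g[...,0]>g[...,1]+110,40,900))
w=camera("wrist");print(w["fx"],w["cx"],w["cy"],np.round(w["mount"],3).tolist())
```

```text
shade (array([709.02081576, 192.17182748, 325.03353109]), [np.float64(18.533734059478803), np.float64(18.53373405947876)]) [array([931., 639., 230.]), array([757., 377., 230.])]
shade (array([956.92246245, 139.09814263, 217.33511708]), [np.float64(0.37345228047709217), np.float64(0.3734522804768023)]) [array([931., 108., 230.]), array([946., 113., 230.])]
shade (array([837.49356759, 125.93874946, 244.32968215]), [np.float64(6.492242523839251), np.float64(6.4922425238390895)]) [array([874., 183., 230.]), array([845., 141., 230.])]
instr (array([787.0999969 , 213.22671761,  -8.19462674]), [np.float64(11.24506740524627), np.float64(11.245067405246283)]) [array([786., 221.,  -0.]), array([783., 181.,   0.])]
instr (array([ 758.09639943, -105.31669487,   47.46798599]), [np.float64(0.9022184394993206), np.float64(0.9022184394992081)]) [array([808., -46.,   0.]), array([777., -45.,   0.])]
[([400.5, 322.6], 263, [391, 314, 21, 17]), ([575.2, 396.0], 62, [570, 392, 11, 8])] [([362.9, 5.1], 110, [346, 3, 30, 5]), ([332.1, 329.0], 138, [324, 322, 18, 15])]
[([524.0, 221.0], 84, [518, 216, 13, 13]), ([551.7, 223.7], 98, [544, 220, 16, 8]), ([346.6, 340.3], 267, [337, 332, 20, 17])] [([288.0, 326.8], 98, [279, 323, 18, 8])]
290.56086303646026 322.1801695782073 203.725240826746 [[0.0, -0.973, -0.23, 65.735], [1.0, 0.0, 0.0, -0.018], [-0.0, -0.23, 0.973, -180.301], [0.0, 0.0, 0.0, 1.0]]
```

Call:
move_arm --dp '[[28,-36,7],[28,-36,7],[28,-36,7],[28,-36,7],[28,-36,7],[28,-36,7],[28,-36,7],[28,-36,6],[33,-37,0],[0,0,0]]' --rotation '[[0,0,-0.128],[0,0,-0.128],[0,0,-0.128],[0,0,-0.128],[0,0,-0.128],[0,0,-0.128],[0,0,-0.128],[0,0,-0.128],[0,0,-0.127],[0,0,0]]' --hand '[1,1,1,1,1,1,1,1,1,1]' --newtons 15

```text
clock: 1.7
eef_pos: [451.4, 188.0, 260.2]
eef_rot: [-3.141, 0.0, 1.627]
wrist_force: [0.0, -0.2, 0.7]
finger_gap: 94.0
finger_force: 0.0
```

Run:
```python
from h import *
import pickle
w=wristcam();cv2.imwrite("pics/w1.png",w["image"][:,:,::-1]);pickle.dump(w,open("w1.pkl","wb"))
s=manip.read_state();print(s["eef_pos"],s["eef_rot"],s["joints"],s["clock"])
```

```text
[450.54170843 189.16456981 260.24221465] [-3.14116762e+00  3.59476877e-05  1.63005588e+00] [3.22495406e-01 1.22948116e-01 1.60704005e+00 7.68548905e-05
 1.41202423e+00 2.63223693e-01] 1.75
```

View pics/w1.png

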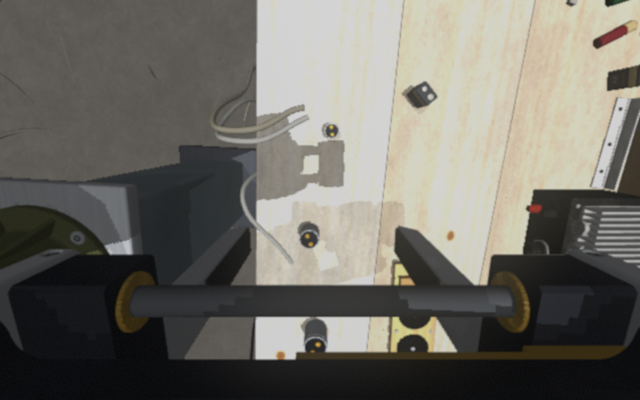

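w1: XS top (331,130), S top (309,235), M top ~(315,337), battery (420,95); pads start at (413,345). Further vantage points.

Call:
move_arm --dp '[[5,-45,0],[5,-45,0],[5,-40,0],[0,0,0]]' --rotation '[[0,0,0],[0,0,0],[0,0,0],[0,0,0]]' --hand '[1,1,1,1]'

```text
clock: 2.25
eef_pos: [464.9, 59.2, 260.6]
eef_rot: [3.141, 0.0, 1.631]
wrist_force: [-0.2, 0.1, 0.2]
finger_gap: 94.0
finger_force: 0.0
```

Run:
```python
from h import *
import pickle
w=wristcam();cv2.imwrite("pics/w2.png",w["image"][:,:,::-1]);pickle.dump(w,open("w2.pkl","wb"))
```

Call:
move_arm --dp '[[10,-45,0],[10,-45,0],[10,-45,0],[10,-45,0],[0,0,0]]' --rotation '[[0,0,0],[0,0,0],[0,0,0],[0,0,0],[0,0,0]]' --hand '[1,1,1,1,1]'

```text
clock: 2.92
eef_pos: [505.5, -120.5, 260.0]
eef_rot: [-3.141, -0.0, 1.631]
wrist_force: [-0.1, 0.1, -0.5]
finger_gap: 93.8
finger_force: 0.0
```

Run:
```python
from h import *
import pickle
w=wristcam();pickle.dump(w,open("w3.pkl","wb"))
a=cv2.imread("pics/w2.png")
cv2.imwrite("pics/w23.png",np.vstack([a[:360],w["image"][:360,:,::-1]])[:, :, :][:720])
im=cv2.imread("pics/w23.png");cv2.imwrite("pics/w23s.png",cv2.resize(np.hstack([im[:360,180:580],im[360:,180:580]]),None,fx=1,fy=1))
```

```text
(no output)
```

View pics/w23s.png

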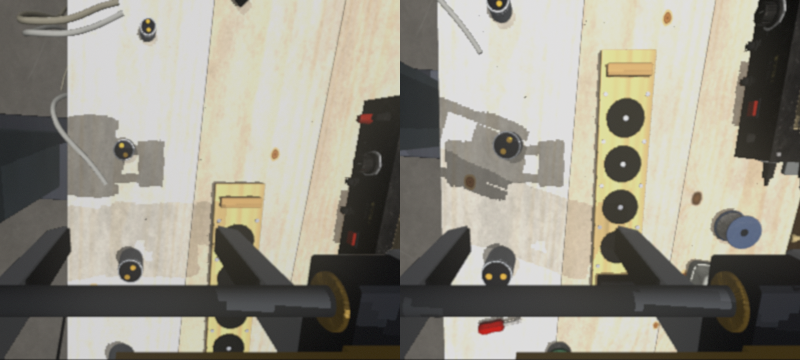

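w2: XS (328,25), S (303,148), M (311,265). w3: M (287,145), L (278,273), pads (405,118), (402,164), (400,208), fourth behind the finger. One more view for L, the block and pad 4.

Call:
move_arm --dp '[[10,-45,0],[10,-45,0],[0,0,0]]' --rotation '[[0,0,0],[0,0,0],[0,0,0]]' --hand '[1,1,1]'

```text
clock: 3.35
eef_pos: [525.6, -210.0, 260.0]
eef_rot: [-3.141, -0.0, 1.632]
wrist_force: [-0.1, 0.4, -0.9]
finger_gap: 94.2
finger_force: 0.0
```

Run:
```python
from h import *
import pickle
w=wristcam();pickle.dump(w,open("w4.pkl","wb"));cv2.imwrite("pics/w4.png",w["image"][:360,180:580,::-1])
W={i:pickle.load(open(f"w{i}.pkl","rb")) for i in(1,2,3,4)}
seed={"XS":{1:(331,130),2:(328,25)},"S":{1:(309,235),2:(303,148)},"M":{2:(311,265),3:(287,145)},"L":{3:(278,273),4:(270,215)}}
for k,v in seed.items():
    r=[];info=[]
    for i,u in v.items():
        g=W[i]["image"].astype(int);x0,y0=u[0]-28,max(0,u[1]-28);sub=g[y0:u[1]+28,x0:u[0]+28]
        m=(sub[...,0]>110)&(sub[...,0]>sub[...,2]+70)
        b=[b for b in blobs(m,2,90)];info.append([((b_[0][0]+x0).__round__(1),round(b_[0][1]+y0,1),b_[1]) for b_ in b])
        big=sorted(b,key=lambda t:-t[1])[:2]
        if len(big)==2:
            p=np.mean([t[0] for t in big],0)+[x0,y0];r.append((i,p))
    print(k,info)
    for i,p in r: print("   ",i,p.round(1),plane(W[i],p,{"XS":31,"S":40,"M":50,"L":61}[k]).round(1))
    if len(r)>1: print("  tri",[np.round(q,1) for q in tri([ray(W[i],p) for i,p in r])])
for i in(3,4):
    g=W[i]["image"].astype(int);d=g.max(2)<70
    print(i,[b for b in blobs(d,400,3000) if 330<b[0][0]<440 and b[0][1]<290])
    wh=(g.min(2)>110)
    print("dots",[(b[0],plane(W[i],b[0],18).round(1)) for b in blobs(wh,3,60) if 385<b[0][0]<430 and b[0][1]<290])
```

```text
XS [[(330.9, 126.7, 9), (332.0, 134.0, 9)], [(327.5, 20.9, 15), (328.1, 29.5, 15)]]
    1 [331.4 130.4] [460.7 260.9  31. ]
    2 [327.8  25.2] [460.6 260.7  31. ]
  tri [array([460.7, 260.9,  30.6]), array([0.1, 0.1])]
S [[(306.8, 235.7, 12), (310.5, 244.0, 12)], [(301.1, 145.0, 20), (304.7, 154.3, 3)]]
    1 [308.6 239.8] [437.1 104.2  40. ]
    2 [302.9 149.6] [436.8 104.4  40. ]
  tri [array([437. , 104.4,  40.6]), array([0.2, 0.2])]
M [[(312.5, 267.3, 22), (306.8, 276.5, 18)], [(289.1, 139.1, 18), (282.7, 150.8, 12)]]
    2 [309.6 271.9] [455.2 -70.4  50. ]
    3 [285.9 145. ] [455.2 -70.   50. ]
  tri [array([455.3, -69.9,  50.8]), array([0., 0.])]
L [[(268.3, 276.2, 32), (282.9, 276.3, 33)], [(254.7, 214.6, 34), (270.1, 214.7, 33)]]
    3 [275.6 276.2] [ 447.8 -253.9   61. ]
    4 [262.4 214.6] [ 447.9 -253.4   61. ]
  tri [array([ 448.1, -253. ,   62.6]), array([0.1, 0.1])]
3 [([404.9, 117.5], 966, [388, 100, 35, 36]), ([401.9, 163.5], 875, [385, 147, 35, 34]), ([399.4, 206.5], 793, [383, 191, 34, 32])]
dots [([405.5, 117.5], array([616.8, -23.5,  18. ])), ([402.5, 163.9], array([620.6, -87.9,  18. ])), ([400.0, 207.0], array([ 624.8, -152. ,   18. ]))]
4 [([398.4, 46.4], 1216, [380, 26, 38, 42]), ([395.6, 97.4], 1042, [378, 79, 36, 38]), ([393.1, 144.9], 918, [376, 128, 35, 35]), ([390.7, 189.1], 828, [374, 173, 34, 33])]
dots [([398.6, 46.4], array([616.2, -23.6,  18. ])), ([396.2, 97.5], array([620.7, -87.5,  18. ])), ([393.5, 145.2], array([ 624.5, -151.7,   18. ])), ([391.0, 189.6], array([ 628.4, -215.9,   18. ]))]
```

View pics/w4.png

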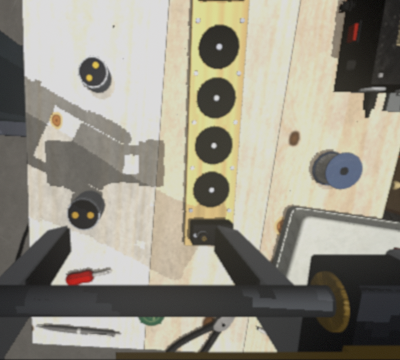

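w4: L top (262,215), pads (399,46), (396,97), (393,145), (391,189), block just beyond the last. Triangulated heights agree with the text (30.6/40.6/50.8/62.6), so L goes to (628.4,-215.9), M to (624.6,-151.9), S to (620.6,-87.7), XS to (616.5,-23.6). Grasping L.

Call:
move_arm --dp '[[-26,-14.5,-40],[-26,-14.5,-40],[-25.7,-14.3,-40],[0,0,-40],[0,0,-40],[0,0,-30],[0,0,-14],[0,0,0],[0,0,0],[0,0,0]]' --rotation '[[0,0,0],[0,0,0],[0,0,0],[0,0,0],[0,0,0],[0,0,0],[0,0,0],[0,0,0],[0,0,0],[0,0,0]]' --hand '[1,1,1,1,1,1,1,1,0,0]' --newtons 15

```text
clock: 4.65
eef_pos: [448.0, -253.5, 17.5]
eef_rot: [3.14, 0.001, 1.632]
wrist_force: [-0.9, -0.3, 0.4]
finger_gap: 77.5
finger_force: 0.0
```

Call:
move_arm --dp '[[0,0,0],[0,0,0],[0,0,0],[0,0,0]]' --rotation '[[0,0,0],[0,0,0],[0,0,0],[0,0,0]]' --hand '[0,0,0,0]'

```text
clock: 5.15
eef_pos: [447.4, -253.4, 16.5]
eef_rot: [-3.142, 0.0, 1.632]
wrist_force: [-0.9, -0.3, 0.5]
finger_gap: 44.8
finger_force: 15.0
```

Call:
move_arm --dp '[[0,0,20],[0,0,30],[0,0,30],[36,7.5,10],[36,7.5,0],[36,7.5,0],[36,7.5,0],[36.5,7.5,0],[0,0,0],[0,0,0]]' --rotation '[[0,0,0],[0,0,0],[0,0,0],[0,0,0],[0,0,0],[0,0,0],[0,0,0],[0,0,0],[0,0,0],[0,0,0]]' --hand '[0,0,0,0,0,0,0,0,0,0]'

```text
clock: 6.4
eef_pos: [627.2, -215.9, 105.8]
eef_rot: [-3.14, -0.0, 1.632]
wrist_force: [0.3, -0.5, -0.6]
finger_gap: 44.9
finger_force: 15.0
```

Run:
```python
from h import *
import pickle
s=manip.read_state();print(s["eef_pos"],s["finger_gap"],s["wrist_force"])
w=wristcam();c=camera("side")
cv2.imwrite("pics/p1.png",np.hstack([w["image"][:360,180:580,::-1],cv2.resize(c["image"][150:330,250:450,::-1],(400,360))]))
```

```text
[ 627.22535598 -215.85788271  105.83879483] 44.910962079755464 [ 0.30576119 -0.46891149 -0.59758225]
```

View pics/p1.png

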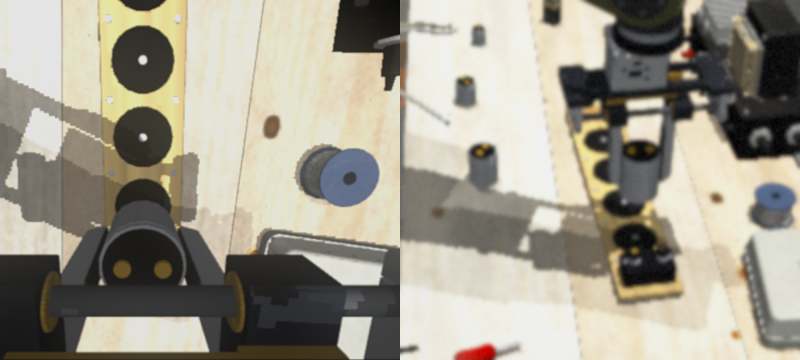

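Held upright over the last pad: cap dots at (121,269), (162,269) in the wrist crop. Lowering.

Call:
move_arm --dp '[[1,0,-25],[0,0,-25],[0,0,-14],[0,0,-4],[0,0,-1.5],[0,0,0],[0,0,-1],[0,0,0],[0,0,0]]' --rotation '[[0,0,0],[0,0,0],[0,0,0],[0,0,0],[0,0,0],[0,0,0],[0,0,0],[0,0,0],[0,0,0]]' --hand '[0,0,0,0,0,0,0,0,0]'

```text
clock: 7.62
eef_pos: [629.0, -215.9, 36.1]
eef_rot: [3.141, 0.0, 1.632]
wrist_force: [0.4, -0.5, -1.5]
finger_gap: 44.9
finger_force: 15.0
```

Run:
```python
from h import *
w=wristcam();s=manip.read_state();print(s["eef_pos"],s["wrist_force"])
g=w["image"].astype(int);m=(g[...,0]>80)&(g[...,0]>g[...,2]+50)
for b in blobs(m,10,600):
  if 270<b[0][0]<370 and 200<b[0][1]<300: print(b,plane(w,b[0],79).round(1))
```

```text
[ 628.97236027 -215.83930887   36.04191118] [-0.44057071 -0.35587481 -1.57889068]
([301.7, 269.2], 219, [294, 261, 17, 17]) [ 619.1 -217.4   79. ]
([342.6, 269.5], 214, [335, 262, 17, 16]) [ 640.1 -216.3   79. ]
([363.9, 282.2], 18, [362, 279, 5, 6]) [ 651.6 -222.7   79. ]
```

Call:
move_arm --dp '[[-0.5,0.5,-1],[0,0,-0.7],[0,0,-0.5],[0,0,0],[0,0,0]]' --rotation '[[0,0,0],[0,0,0],[0,0,0],[0,0,0],[0,0,0]]' --hand '[0,0,0,0,0]'

```text
clock: 8.3
eef_pos: [628.4, -215.3, 34.5]
eef_rot: [-3.142, -0.0, 1.632]
wrist_force: [-4.5, 2.4, 6.8]
finger_gap: 44.9
finger_force: 15.0
```

Contact confirmed; releasing and lifting.

Call:
move_arm --dp '[[0,0,0],[0,0,0],[0,0,0],[0,0,20],[0,0,40],[0,0,40],[-40,33,10],[-45,38,0],[-45,38,0],[-43,36,0]]' --rotation '[[0,0,0],[0,0,0],[0,0,0],[0,0,0],[0,0,0],[0,0,0],[0,0,0],[0,0,0],[0,0,0],[0,0,0]]' --hand '[0.7,0.85,0.9,0.9,0.9,0.9,0.9,0.9,0.9,0.9]'

```text
clock: 9.55
eef_pos: [454.2, -69.3, 145.1]
eef_rot: [3.14, 0.001, 1.632]
wrist_force: [1.0, -0.1, 0.3]
finger_gap: 84.6
finger_force: 0.0
```

Run:
```python
from h import *
for i in range(2):
  w=wristcam()
s=manip.read_state();print(s["eef_pos"],s["finger_gap"])
g=w["image"].astype(int);m=(g[...,0]>80)&(g[...,0]>g[...,2]+50)
for b in blobs(m,10,600):
  if b[1]<400 and 150<b[0][0]<480 : print(b[:2],plane(w,b[0],50).round(1),plane(w,b[0],79).round(1))
c=camera("side");cv2.imwrite("pics/p2.png",np.hstack([w["image"][:360,180:580,::-1],cv2.resize(c["image"][150:330,250:450,::-1],(400,360))]))
```

```text
[452.58703795 -67.99394971 144.97617819] 84.4379146493785
([316.2, 3.2], 58) [434.4 106.5  50. ] [435.7  95.1  79. ]
([322.0, 19.1], 64) [440.   94.9  50. ] [440.7  84.8  79. ]
([331.5, 202.1], 58) [459.  -62.8  50. ] [457.7 -56.2  79. ]
([322.3, 217.1], 24) [451.1 -78.4  50. ] [450.6 -70.2  79. ]
([272.8, 244.8], 239) [ 403.3 -110.3   50. ] [407.8 -98.7  79. ]
([433.9, 342.8], 188) [ 581.7 -213.2   50. ] [ 567.4 -190.7   79. ]
```

View pics/p2.png

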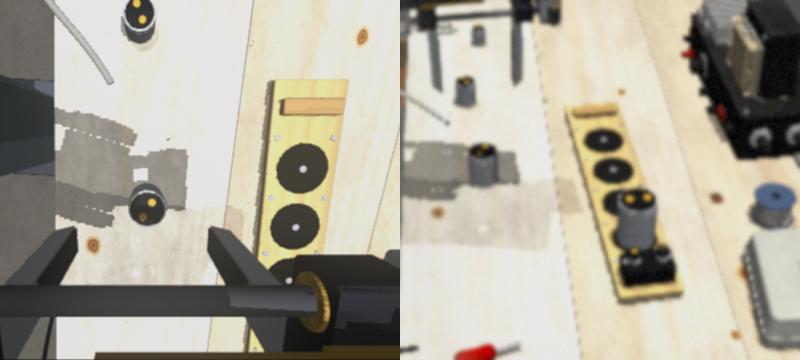

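L stands on its pad; M dots (331,202), (322,217) as measured before. Grasping M.

Call:
move_arm --dp '[[0,0,-30],[0,0,-40],[0,0,-35],[0,0,-20],[0,0,-8],[0,0,0],[0,0,0],[0,0,0],[0,0,0],[0,0,0]]' --rotation '[[0,0,0],[0,0,0],[0,0,0],[0,0,0],[0,0,0],[0,0,0],[0,0,0],[0,0,0],[0,0,0],[0,0,0]]' --hand '[0.9,0.9,0.9,0.9,0.9,0.9,0,0,0,0]'

```text
clock: 10.95
eef_pos: [455.5, -70.3, 10.9]
eef_rot: [3.141, 0.0, 1.632]
wrist_force: [-0.4, -0.2, 0.0]
finger_gap: 47.7
finger_force: 0.0
```

Call:
move_arm --dp '[[0,0,0],[0,0,0],[0,0,0]]' --rotation '[[0,0,0],[0,0,0],[0,0,0]]' --hand '[0,0,0]'

```text
clock: 11.32
eef_pos: [455.4, -70.3, 10.8]
eef_rot: [-3.142, 0.0, 1.632]
wrist_force: [-0.8, 0.5, 2.2]
finger_gap: 37.1
finger_force: 15.0
```

Call:
move_arm --dp '[[0,0,20],[0,0,35],[0,0,35],[33.2,-15.6,0],[34,-16.5,0],[34,-16.5,0],[34,-16.5,0],[34,-16.5,0],[0,0,0],[0,0,0]]' --rotation '[[0,0,0],[0,0,0],[0,0,0],[0,0,0],[0,0,0],[0,0,0],[0,0,0],[0,0,0],[0,0,0],[0,0,0]]' --hand '[0,0,0,0,0,0,0,0,0,0]'

```text
clock: 12.58
eef_pos: [624.0, -151.6, 100.2]
eef_rot: [-3.14, -0.0, 1.632]
wrist_force: [-0.4, 1.2, -1.1]
finger_gap: 36.7
finger_force: 15.0
```

Call:
move_arm --dp '[[0,0,-25],[0,0,-25],[0,0,-15],[0,0,-3.5],[0,0,-1.5],[0,0,0],[0,0,0]]' --rotation '[[0,0,0],[0,0,0],[0,0,0],[0,0,0],[0,0,0],[0,0,0],[0,0,0]]' --hand '[0,0,0,0,0,0,0]'

```text
clock: 13.45
eef_pos: [624.9, -152.0, 31.3]
eef_rot: [3.141, 0.0, 1.632]
wrist_force: [0.5, -0.0, -1.0]
finger_gap: 36.8
finger_force: 15.0
```

```bash
cat > dots.py <<'E'
from h import *
import sys
z=float(sys.argv[1])
w=wristcam();s=manip.read_state();print(s["eef_pos"].round(2),s["wrist_force"].round(1),s["finger_gap"])
g=w["image"].astype(int);m=(g[...,0]>80)&(g[...,0]>g[...,2]+50)
for b in blobs(m,10,600):
  if 280<b[0][0]<370 and 180<b[0][1]<300: print(b,plane(w,b[0],z).round(1))
E
python3 dots.py 68
```

```text
[ 624.82 -151.99   31.23] [ 0.4 -0.3 -0.3] 37.29107719729488
([330.5, 251.3], 144, [324, 245, 14, 13]) [ 629.4 -145.4   68. ]
([314.0, 277.5], 132, [308, 272, 13, 12]) [ 621.5 -161.1   68. ]
([353.7, 280.6], 72, [348, 274, 11, 11]) [ 643.1 -161.6   68. ]
```

Call:
move_arm --dp '[[0,0.5,-1],[0,0,-0.8],[0,0,-0.7],[0,0,-0.5],[0,0,0]]' --rotation '[[0,0,0],[0,0,0],[0,0,0],[0,0,0],[0,0,0]]' --hand '[0,0,0,0,0]'

```text
clock: 14.12
eef_pos: [624.7, -151.4, 28.8]
eef_rot: [3.141, 0.0, 1.632]
wrist_force: [-5.7, 2.1, 9.3]
finger_gap: 37.2
finger_force: 15.0
```

Call:
move_arm --dp '[[0,0,0],[0,0,0],[0,0,0],[0,0,20],[0,0,35],[0,0,35],[-36,49,0],[-38,52,0],[-38,52,0],[-38,52,0]]' --rotation '[[0,0,0],[0,0,0],[0,0,0],[0,0,0],[0,0,0],[0,0,0],[0,0,0],[0,0,0],[0,0,0],[0,0,0]]' --hand '[0.6,0.75,0.8,0.8,0.8,0.8,0.8,0.8,0.8,0.8]'

```text
clock: 15.38
eef_pos: [477.0, 50.3, 119.2]
eef_rot: [3.14, -0.0, 1.632]
wrist_force: [1.0, 0.2, -0.3]
finger_gap: 75.1
finger_force: 0.0
```

Call:
move_arm --dp '[[-37.7,50.8,0],[0,0,0],[0,0,0],[0,0,0]]' --rotation '[[0,0,0],[0,0,0],[0,0,0],[0,0,0]]' --hand '[0.8,0.8,0.8,0.8]'

```text
clock: 15.88
eef_pos: [441.5, 98.3, 118.1]
eef_rot: [3.141, 0.0, 1.63]
wrist_force: [-0.3, 0.1, 0.1]
finger_gap: 75.0
finger_force: 0.0
```

```bash
python3 dots.py 40;python3 - <<'E'
from h import *
c=camera("side");cv2.imwrite("pics/p3.png",cv2.resize(c["image"][150:330,250:450,::-1],(600,540)))
E
```

```text
[441.39  98.3  117.9 ] [0.2 0.2 0.8] 75.37226840614628
([313.9, 195.6], 33, [311, 193, 7, 6]) [434.  110.5  40. ]
([319.7, 209.3], 47, [316, 206, 8, 8]) [439.9  98.   40. ]
```

View pics/p3.png

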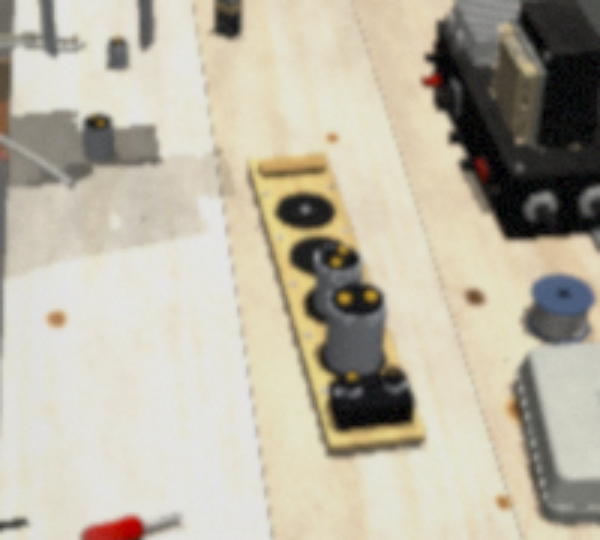

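L and M upright on their pads. Rows were clipped slightly; correcting by (-4.4, +6.0) to S, then descending.

Call:
move_arm --dp '[[-4.4,6,-20],[0,0,-35],[0,0,-30],[0,0,-18],[0,0,-7],[0,0,0],[0,0,0],[0,0,0],[0,0,0],[0,0,0]]' --rotation '[[0,0,0],[0,0,0],[0,0,0],[0,0,0],[0,0,0],[0,0,0],[0,0,0],[0,0,0],[0,0,0],[0,0,0]]' --hand '[0.8,0.8,0.8,0.8,0.8,0.8,0,0,0,0]' --newtons 12

```text
clock: 17.23
eef_pos: [436.4, 105.2, 7.9]
eef_rot: [3.141, -0.0, 1.632]
wrist_force: [-0.6, -0.0, -0.3]
finger_gap: 38.7
finger_force: 0.0
```

Call:
move_arm --dp '[[0,0,0],[0,0,0],[0,0,0]]' --rotation '[[0,0,0],[0,0,0],[0,0,0]]' --hand '[0,0,0]'

```text
clock: 17.6
eef_pos: [436.4, 105.2, 7.8]
eef_rot: [3.142, -0.0, 1.632]
wrist_force: [-1.5, 0.3, 2.0]
finger_gap: 28.9
finger_force: 12.0
```

Call:
move_arm --dp '[[0,0,15],[0,0,35],[0,0,30],[34.2,-37,0],[37.5,-38.75,0],[37.5,-38.75,0],[37.5,-38.75,0],[37.5,-38.75,0],[0,0,0],[0,0,0]]' --rotation '[[0,0,0],[0,0,0],[0,0,0],[0,0,0],[0,0,0],[0,0,0],[0,0,0],[0,0,0],[0,0,0],[0,0,0]]' --hand '[0,0,0,0,0,0,0,0,0,0]'

```text
clock: 18.85
eef_pos: [620.1, -86.5, 88.1]
eef_rot: [-3.141, -0.0, 1.632]
wrist_force: [-1.1, -0.3, -0.4]
finger_gap: 28.9
finger_force: 12.0
```

Call:
move_arm --dp '[[0,0,-25],[0,0,-25],[0,0,-7],[0,0,-2],[0,0,0],[0,0,0]]' --rotation '[[0,0,0],[0,0,0],[0,0,0],[0,0,0],[0,0,0],[0,0,0]]' --hand '[0,0,0,0,0,0]'

```text
clock: 19.6
eef_pos: [620.9, -86.8, 29.6]
eef_rot: [3.14, 0.0, 1.632]
wrist_force: [-0.0, 0.3, -1.3]
finger_gap: 28.6
finger_force: 12.0
```

```bash
python3 dots.py 60
```

```text
[620.83 -86.88  29.45] [ 0.3 -0.4 -1.1] 28.73230006335612
([317.4, 249.6], 86, [313, 245, 10, 10]) [618.5 -82.3  60. ]
([326.6, 271.0], 82, [322, 266, 10, 10]) [624.4 -94.8  60. ]
([341.8, 279.0], 189, [328, 268, 23, 17]) [633.3 -99.2  60. ]
([306.5, 280.4], 82, [302, 275, 14, 10]) [ 613.4 -101.2   60. ]
```

Call:
move_arm --dp '[[0,0.3,-1.5],[0,0,-1],[0,0,-0.8],[0,0,-0.8],[0,0,0],[0,0,0]]' --rotation '[[0,0,0],[0,0,0],[0,0,0],[0,0,0],[0,0,0],[0,0,0]]' --hand '[0,0,0,0,0,0]'

```text
clock: 20.4
eef_pos: [620.6, -86.6, 25.8]
eef_rot: [3.141, 0.0, 1.632]
wrist_force: [-7.2, 2.2, 11.8]
finger_gap: 28.7
finger_force: 12.0
```

Call:
move_arm --dp '[[0,0,0],[0,0,0],[0,0,0],[0,0,20],[0,0,35],[0,0,25],[-22,47.4,0],[-23,50,0],[-23,50,0],[-23,50,0]]' --rotation '[[0,0,0],[0,0,0],[0,0,0],[0,0,0],[0,0,0],[0,0,0],[0,0,0],[0,0,0],[0,0,0],[0,0,0]]' --hand '[0.5,0.65,0.7,0.7,0.7,0.7,0.7,0.7,0.7,0.7]'

```text
clock: 21.65
eef_pos: [529.0, 112.3, 106.2]
eef_rot: [3.14, -0.0, 1.632]
wrist_force: [-0.4, 1.0, -0.4]
finger_gap: 65.7
finger_force: 0.0
```

Call:
move_arm --dp '[[-23,50,0],[-23,50,0],[-23,50,0],[0,0,0],[0,0,0],[0,0,0],[0,0,0]]' --rotation '[[0,0,0],[0,0,0],[0,0,0],[0,0,0],[0,0,0],[0,0,0],[0,0,0]]' --hand '[0.7,0.7,0.7,0.7,0.7,0.7,0.7]'

```text
clock: 22.52
eef_pos: [461.0, 260.0, 104.8]
eef_rot: [3.142, 0.0, 1.63]
wrist_force: [-0.1, -0.6, 0.3]
finger_gap: 66.2
finger_force: 0.0
```

```bash
python3 dots.py 31;python3 - <<'E'
from h import *
c=camera("side");cv2.imwrite("pics/p4.png",cv2.resize(c["image"][150:330,250:450,::-1],(600,540)))
E
```

```text
[460.94 260.16 104.71] [ 0.6 -0.1  0.2] 65.66146566992839
([320.8, 204.5], 29, [318, 202, 6, 6]) [460.1 265.3  31. ]
([321.6, 214.7], 18, [320, 213, 5, 5]) [461.4 255.9  31. ]
```

View pics/p4.png

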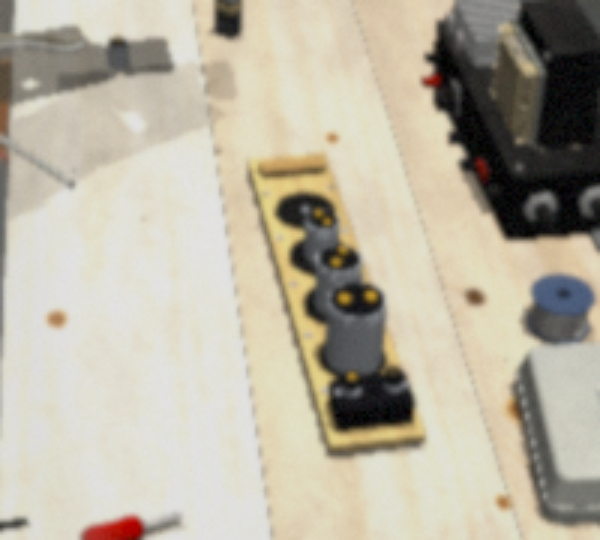

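L, M, S in place. Grasping XS.

Call:
move_arm --dp '[[-0.2,0.5,-20],[0,0,-30],[0,0,-27],[0,0,-16],[0,0,-6.5],[0,0,0],[0,0,0],[0,0,0],[0,0,0],[0,0,0]]' --rotation '[[0,0,0],[0,0,0],[0,0,0],[0,0,0],[0,0,0],[0,0,0],[0,0,0],[0,0,0],[0,0,0],[0,0,0]]' --hand '[0.7,0.7,0.7,0.7,0.7,0.7,0,0,0,0]' --newtons 10

```text
clock: 23.88
eef_pos: [460.4, 261.4, 5.3]
eef_rot: [3.141, -0.0, 1.632]
wrist_force: [0.2, 0.3, -1.2]
finger_gap: 28.8
finger_force: 0.0
```

Call:
move_arm --dp '[[0,0,0],[0,0,0],[0,0,0]]' --rotation '[[0,0,0],[0,0,0],[0,0,0]]' --hand '[0,0,0]'

```text
clock: 24.25
eef_pos: [460.4, 261.3, 5.2]
eef_rot: [3.142, 0.0, 1.632]
wrist_force: [0.2, -0.5, 1.5]
finger_gap: 20.8
finger_force: 10.0
```

Call:
move_arm --dp '[[0,0,15],[0,0,30],[0,0,15],[26,-47.4,0],[26,-47.4,0],[26,-47.4,0],[26,-47.4,0],[26,-47.4,0],[26.1,-47.4,0],[0,0,0]]' --rotation '[[0,0,0],[0,0,0],[0,0,0],[0,0,0],[0,0,0],[0,0,0],[0,0,0],[0,0,0],[0,0,0],[0,0,0]]' --hand '[0,0,0,0,0,0,0,0,0,0]'

```text
clock: 25.5
eef_pos: [617.3, -26.1, 65.1]
eef_rot: [3.141, 0.0, 1.628]
wrist_force: [-1.1, 2.0, -1.1]
finger_gap: 20.7
finger_force: 10.0
```

Call:
move_arm --dp '[[0,0,0],[0,0,-20],[0,0,-14],[0,0,-4],[0,0,0],[0,0,0]]' --rotation '[[0,0,0],[0,0,0],[0,0,0],[0,0,0],[0,0,0],[0,0,0]]' --hand '[0,0,0,0,0,0]'

```text
clock: 26.25
eef_pos: [616.7, -23.0, 27.6]
eef_rot: [3.141, 0.0, 1.632]
wrist_force: [-0.1, 0.2, -0.7]
finger_gap: 20.7
finger_force: 10.0
```

```bash
python3 dots.py 53
```

```text
[616.74 -23.07  27.65] [ 0.3 -0.3 -0.4] 20.711251273055968
([321.0, 247.2], 41, [318, 244, 7, 7]) [616.4 -19.   53. ]
([323.0, 263.2], 41, [320, 260, 7, 7]) [618.1 -28.7  53. ]
([326.1, 276.5], 474, [307, 267, 36, 18]) [620.4 -36.9  53. ]
```

Lower 27.6 to about 23.2.

Call:
move_arm --dp '[[-0.2,0.2,-2],[0,0,-1],[0,0,-0.8],[0,0,-0.8],[0,0,0],[0,0,0]]' --rotation '[[0,0,0],[0,0,0],[0,0,0],[0,0,0],[0,0,0],[0,0,0]]' --hand '[0,0,0,0,0,0]'

```text
clock: 27.05
eef_pos: [616.3, -22.9, 23.2]
eef_rot: [3.141, 0.0, 1.632]
wrist_force: [-4.0, -0.1, 6.8]
finger_gap: 20.5
finger_force: 10.0
```

Call:
move_arm --dp '[[0,0,0],[0,0,0],[0,0,0],[0,0,20],[0,0,40],[0,0,40],[-25,-15,40],[-25,-40,30],[-25,-40,30],[-15,-40,30]]' --rotation '[[0,0,0],[0,0,0],[0,0,0],[0,0,0],[0,0,0],[0,0,0],[0,0,0],[0,0,0],[0,0,0],[0,0,0]]' --hand '[0.4,0.5,0.6,0.6,0.6,0.6,0.6,0.6,0.6,0.6]'

```text
clock: 28.3
eef_pos: [525.1, -158.9, 255.4]
eef_rot: [3.14, 0.001, 1.632]
wrist_force: [0.6, -0.2, -0.4]
finger_gap: 56.7
finger_force: 0.0
```

Call:
move_arm --dp '[[0,-30,0],[0,0,0],[0,0,0],[0,0,0]]' --rotation '[[0,0,0],[0,0,0],[0,0,0],[0,0,0]]' --hand '[0.6,0.6,0.6,0.6]'

```text
clock: 28.8
eef_pos: [526.4, -186.9, 252.7]
eef_rot: [-3.142, -0.0, 1.633]
wrist_force: [-0.8, 0.2, 0.9]
finger_gap: 56.4
finger_force: 0.0
```

Run:
```python
from h import *
w=wristcam();s=manip.read_state();print(s["eef_pos"].round(1))
g=w["image"].astype(int);m=(g[...,0]>100)&(g[...,0]>g[...,2]+65)
for b in blobs(m,4,90):
  if 340<b[0][0]<440 and b[0][1]<290: print(b[:2],[(z,plane(w,b[0],z)[:2].round(1).tolist()) for z in(49,58,68,79)])
c=camera("side");cv2.imwrite("pics/p5.png",np.hstack([w["image"][:360,180:580,::-1],cv2.resize(c["image"][130:360,235:435,::-1],(313,360))]))
```

```text
[ 526.4 -186.9  252.6]
([370.5, 56.1], 35) [(49, [575.6, -24.2]), (58, [574.4, -26.4]), (68, [573.0, -28.9]), (79, [571.5, -31.7])]
([404.5, 53.2], 18) [(49, [616.4, -18.4]), (58, [614.2, -20.8]), (68, [611.8, -23.4]), (79, [609.1, -26.4])]
([404.8, 61.8], 19) [(49, [618.0, -27.9]), (58, [615.7, -30.1]), (68, [613.3, -32.5]), (79, [610.5, -35.2])]
([401.7, 107.0], 26) [(49, [620.8, -80.2]), (58, [618.5, -81.2]), (68, [615.9, -82.3]), (79, [613.1, -83.4])]
([405.0, 117.6], 25) [(49, [626.6, -92.7]), (58, [624.1, -93.4]), (68, [621.4, -94.1]), (79, [618.4, -94.9])]
([406.4, 159.5], 33) [(49, [635.1, -145.0]), (58, [632.5, -144.5]), (68, [629.6, -143.8]), (79, [626.3, -143.2])]
([398.5, 171.5], 32) [(49, [626.7, -161.3]), (58, [624.3, -160.4]), (68, [621.6, -159.3]), (79, [618.6, -158.2])]
([393.2, 217.0], 41) [(49, [627.1, -224.0]), (58, [624.7, -221.6]), (68, [622.0, -218.9]), (79, [619.0, -215.9])]
([409.5, 217.1], 43) [(49, [649.5, -222.7]), (58, [646.5, -220.3]), (68, [643.2, -217.7]), (79, [639.6, -214.8])]
([390.3, 232.3], 7) [(49, [625.7, -246.2]), (58, [623.3, -243.3]), (68, [620.6, -240.0]), (79, [617.7, -236.4])]
([408.9, 233.7], 21) [(49, [651.8, -246.6]), (58, [648.8, -243.7]), (68, [645.4, -240.4]), (79, [641.7, -236.8])]
```

View pics/p5.png

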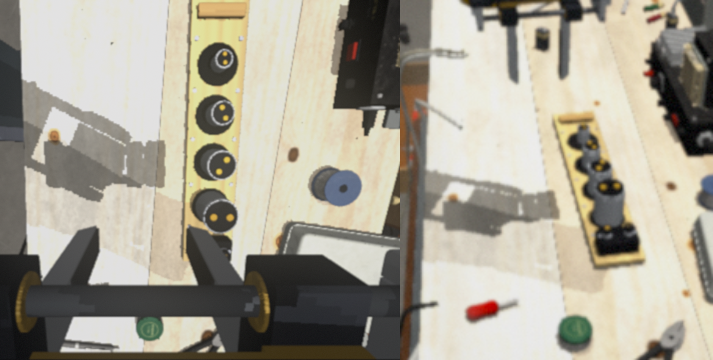

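Everything stands upright and centred: XS (617.2,-23.2), S (621.3,-87.3), M (625.6,-151.6), L (629.3,-215.4), each within about 1 mm of its pad centre. The tin, battery and screwdriver look unmoved.

```bash
python3 -c "
from cell import manip
print(manip.sign_off())"
```

```text
the job is handed in; nothing more can be done
None
```

All four capacitors stand upright on their pads, largest next to the terminal block and smallest farthest from it, each within about 1 mm of its pad's centre; everything is released and the job was handed in at about 29 s, with the judge's result not shown.

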